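# Set the bench jig's jaw with its knurled wheel

### The job

Close the gap of the bench jig to its gauge mark: roll the knurled wheel under a fingertip, stroking its top towards the fixed jaw as often as needed, until the pointer on the sliding jaw stands opposite the point of the gauge mark beside the bed, then take the hand away. Move the jaw by the wheel only, never touching the jaw itself, and grasp nothing; leave the wire wheel, spray can, offcut and screwdriver where they are.

Things in the scene. Friction and masses are not known exactly. Their poses are not given: they have to be found in the camera images.
- jig: fixed dark steel bed, 340 x 90 x 20 mm, origin under its centre, z up. +x is the closing direction: wheel at the -x end, grey fixed jaw (top 68 mm above the table) at the +x end, steel face at x = 121 mm. On it, on springs, floats a 276 x 64 mm aluminium plate with the wheel, its two housing cheeks (62 mm long, 56 mm over both, tops 75 mm above the table) and the sliding jaw. The wheel is highest.
- wheel_top (a point): top of the knurled wheel's rim when not pressed, 98 mm above the table, at x = -120 mm, y = 0 of the jig, axes as the jig's; does not move or turn with the wheel. Pressed, the plate with the wheel sinks: it starts at about 2 N, then gives 1 mm per 1.5 N, at most 7 mm. The rim grips a finger by friction: pressed 3 to 5 mm below this point it is dragged along.
- wheel: knurled steel wheel, 64 mm diameter, 26 mm wide, origin at its centre, 66 mm above the table, axle level along the jig's y. Stroking its top to the jig's +x closes the jaw, to -x opens it: 10 mm of jaw per radian, i.e. per 32 mm of rim. Turns stiffly (about 0.035 N m), stays where left, starts at its open stop.
- jaw: grey sliding jaw with a steel face, 56 x 66 mm, top about 67 mm above the table, origin at its underside in the middle; slides along the jig's x from the open stop at x = -30 mm up to +50 mm. Geared to the wheel; not to be touched.
- jaw_pointer (a point): tip of the pointed steel index on the sliding jaw's flank (jig -y side), at the jaw's origin along x, 68 mm above the table; axes as the jig's
- mark (a point): tip of the gauge mark's pointed steel blade, 68 mm above the table, on a fixed dark post beside the bed on its -y side, blade pointing at the bed; axes as the jig's. The jaw is set when the two tips are opposite, at the same place along the jig's x (about 3 mm apart across it). At the start the mark is 25 to 55 mm along +x from the pointer.
- wire_wheel: loose wire-brush wheel lying flat, 80 mm across, 50 mm high with its spindle pointing up; origin under its centre
- spray_can: loose spray can standing, 52 mm across, 125 mm high; origin under its centre
- offcut: loose wood offcut lying flat, 90 x 50 x 22 mm; origin under its centre
- driver: loose screwdriver lying on the table, about 200 mm long along its x; origin under its middle
Not all that is in view belongs to the job. What is shaped like the part that bears mark but purple or turquoise is not meant.

How it is judged:
On the way:
1. a fingertip is on the knurled wheel (contact force between the fingers and wheel above 0.5 N), for 0.2 s.
At the end, for the whole second after the job is handed in: the sliding jaw's pointer stands within 2.5 mm of the gauge mark's tip along the bed, the jaw is at rest, and the four loose things are within 15 mm of where they were (x of jaw_pointer in the frame of mark between -0.0025 and 0.0025 m and linear speed of jaw below 0.002 m/s and distance of each of wire_wheel, spray_can, offcut, driver from where it was at the start of the episode below 0.015 m); the robot touches nothing.
It fails at once if the sliding jaw is touched by the robot (contact force between any of the fingers, the arm and jaw above 0.5 N).
It fails at once if the wire-brush wheel is pushed or lifted away (more than 15 mm) (distance of wire_wheel from where it was at the start of the episode above 0.015 m).
It fails at once if the spray can is pushed or lifted away (more than 15 mm) (distance of spray_can from where it was at the start of the episode above 0.015 m).
It fails at once if the wood offcut is pushed or lifted away (more than 15 mm) (distance of offcut from where it was at the start of the episode above 0.015 m).
It fails at once if the screwdriver is pushed or lifted away (more than 15 mm) (distance of driver from where it was at the start of the episode above 0.015 m).
It also fails if it takes over 61 s, if anything falls off the work surface, if the arm or the gripper's body presses on something with over 40 N, if the wrist force passes 120 N, or if a joint passes its speed limit or range.

### The arm

A 6-joint arm with a two-finger parallel gripper is mounted at the origin on the work surface. World frame = base frame: x ahead of the robot, y to its left, z up, the work surface at z = 0. Lengths are in m, angles in rad, forces in N, time in s.
With the tool pointing down it reaches from about 0.35 to 0.875 m from the base axis. Payload 4.2 kg.
Tool frame: the origin (TCP) lies on the centre line of the jaws, within the pads' length; the fingertips stand 11 mm ahead of it and the grasp point (between the pads) lies 8 mm behind it; z points along the fingers, y is the line along which they close (so a half turn about z gives the same grasp; the last joint's range is limited). The gripper opens to 87 mm and grips with 3 to 60 N. Pads are 19 mm wide; open, the fingers measure 117 mm over their backs; the gripper's body (75 mm by 190 mm) begins 51 mm behind the grasp point.
Start: joints at [-0.971, 0.385, 0.008, 0, -1.194, -0.259], TCP at [0.209, -0.589, 0.234] pointing down, gripper open.
Joint ranges: [-3.14, 3.14], [-1.21, 2.06], [-1.07, 1.41], [-3.16, 2.05], [-2.99, -0.16], [-3.1, 3.1]. Speed limits (rad/s): [2.79, 2.79, 3.14, 3.14, 3.14, 3.14].

### API

Orientations are given as a unit quaternion [x, y, z, w].
In Python, from cell import observe, viewer, ctrl, models gives the robot as it stands.
- The arm moves only by the tool apply_moves, never from a script. Its argument "targets" is one flat list of numbers, 5 for each row, row after row: the shift along the tool's x, y, z in units of 30 mm (1.0 is 30 mm), then the turn about the tool's z in rad, then the finger opening in mm, from 0 to 87. A call has 1 to 5 rows; each row is the pose to reach, as a shift and turn from the pose commanded when the call began, along the tool's axes at that moment; what a row does not reach only later rows make up. A row lasts 1/10 s, in which the tool goes at most 50 mm and 8.59 degrees, less where a joint would pass 70% of its speed; a pose out of reach is approached as far as the arm can. A call with a gripper value outside its range is refused whole. The fingers move at their own pace and stop on an object; the grip force is fixed at half the most. Time passes only in rows, so rows that repeat a pose let the fingers close. It gives the time, the measured TCP pose, the force, the opening and the grip force at its end, in the units of the state.
- observe(): the state, without advancing time (a new reading comes with each control period).
- viewer.snapshot(name): name is "scene" or "side" or "wrist"; returns a dict with "img" (400x640x3 uint8, red, green, blue), "fx", "fy", "cx", "cy" (pixels), "origin" and "attitude" of the camera in the world. Camera axes: x right, y down, z forward; pixel columns grow to the right and rows downward; lengths in m; the calibration is good to about 2 mm. A picture is of the moment at which its call begins. There is no depth.
- ctrl.finish_job(): hands the job in; it is judged then, once.
Trained networks look in a picture, given as the dict that the camera call returned (one of the last four; its "shot" number tells which), for a name from the list of things; names that differ only in an ending like _2 or _b are one class to them, and where a whole thing is asked for, a point or a joint stands for the part that bears it (a point fixed in the world has none). Each returns a list of dicts, best first, with "conf" (0 to 1); they miss things now and then, are a little off and sometimes report something else, mostly with a low value. They report only what shows in the picture. A call takes as long as a camera call. They do not tell look-alikes from the thing itself.
- models.regions_of(picture, target): "region" (400x640 bool, what is visible of it).
- models.tip_of(picture, target): "point" ([x, y, z] in m, in world coordinates, good to about 4 mm: a listed point, or the origin of a listed thing).
The state is a dict: "time": time; "q": joint angles; "qd": joint speeds; "joint_torque": joint torques, N m; "position": TCP position; "ee_rot": TCP orientation; "wrist_force": force on the tool from outside, world axes, zero at the start; "ft_torque": the same for the moment, N m; "width": finger opening in m; "gripper_force": force on a finger pad.
Only numpy, scipy, OpenCV 4.12 (cv2) and the standard library are available. Lean on these libraries where they do the work, as an engineer would, in place of code of your own. Each camera call takes 0.05 s, during which the arm holds its last target. There are 200 camera calls.

## Working session

There is one attempt and no reset: what is moved stays moved. The work goes in short steps, Python scripts to look and compute and a tool call to move; the robot and the scene stay as the last step left them, time stands still between calls to the robot, and variables do not carry over. Pictures are saved under pics/ and viewed, at most 10 in all, crops included, and the job is handed in when it is done.

Besides the shell and the picture viewer there is one more tool, called after "Emit:" as name(argument=value, ...) on one line, values as JSON. apply_moves: Moves the arm, as the interface text tells. Its arguments: {"type":"object","properties":{"targets":{"type":"array","items":{"type":"number"}}},"required":["targets"]}

```bash
mkdir -p pics; ls
cat > h.py <<'E'
import numpy as np, cv2
from cell import observe, viewer, ctrl, models
from scipy.spatial.transform import Rotation as R
def save(s,name,crop=None,k=1):
    im=s["img"][:,:,::-1]
    if crop: x0,y0,x1,y1=crop; im=im[y0:y1,x0:x1]
    cv2.imwrite("pics/"+name,cv2.resize(im,None,fx=k,fy=k,interpolation=cv2.INTER_CUBIC))
def att(s):
    a=np.array(s["attitude"]); return a if a.shape==(3,3) else R.from_quat(a).as_matrix()
def proj(s,p):
    c=att(s).T@(np.array(p)-s["origin"]); return np.array([s["fx"]*c[0]/c[2]+s["cx"],s["fy"]*c[1]/c[2]+s["cy"]])
def ray(s,u,v): 
    d=att(s)@np.array([(u-s["cx"])/s["fx"],(v-s["cy"])/s["fy"],1]); return np.array(s["origin"]),d/np.linalg.norm(d)
def atz(s,u,v,z):
    o,d=ray(s,u,v); return o+d*(z-o[2])/d[2]
def tri(rays):
    A=sum(np.eye(3)-np.outer(d,d) for o,d in rays); b=sum((np.eye(3)-np.outer(d,d))@o for o,d in rays)
    return np.linalg.solve(A,b)
E
python3 - <<'E'
from h import *
np.set_printoptions(precision=4,suppress=True)
for n in ("scene","side","wrist"):
    s=viewer.snapshot(n); save(s,n+"0.png")
    print(n,s["origin"],s["attitude"],s["fx"],s["cx"],s["cy"])
    for t in ("jig","wheel_top","wheel","jaw","jaw_pointer","mark","wire_wheel","spray_can","offcut","driver"):
        print(" ",t,[(np.round(r["point"],3),round(r["conf"],2),proj(s,r["point"]).round()) for r in models.tip_of(s,t)])
print(observe())
E
```

```text
pics
scene [ 0.8675 -0.4251  0.9334] [ 0.9302  0.2411 -0.0694 -0.2678] 515.1654881206658 324.17610714951456 207.48613979245826
  jig [(array([ 0.572, -0.04 , -0.002]), 0.93, array([289., 252.]))]
  wheel_top [(array([ 0.581, -0.165,  0.101]), 0.72, array([253., 283.]))]
  wheel [(array([ 0.581, -0.163,  0.067]), 0.92, array([256., 290.])), (array([ 0.614, -0.319, -0.003]), 0.25, array([228., 386.]))]
  jaw [(array([ 0.575, -0.07 ,  0.036]), 0.93, array([281., 256.]))]
  jaw_pointer [(array([ 0.619, -0.064,  0.069]), 0.79, array([302., 255.])), (array([ 0.618, -0.018,  0.069]), 0.24, array([313., 237.]))]
  mark [(array([ 0.62 , -0.018,  0.069]), 0.87, array([315., 237.])), (array([ 0.666, -0.196,  0.068]), 0.73, array([287., 327.])), (array([ 0.451, -0.118,  0.065]), 0.73, array([212., 240.])), (array([ 0.781, -0.024,  0.072]), 0.66, array([390., 276.]))]
  wire_wheel [(array([ 0.437, -0.001, -0.   ]), 0.87, array([244., 210.])), (array([ 0.614, -0.318, -0.002]), 0.56, array([228., 385.]))]
  spray_can [(array([ 0.582,  0.233, -0.   ]), 0.92, array([355., 160.])), (array([ 0.619, -0.
[... 1435 characters left out ...]
.572  0.8103 0.1033 0.0738] 291.3731530790452 319.4520447802832 195.97248674534072
  jig []
  wheel_top []
  wheel []
  jaw []
  jaw_pointer []
  mark []
  wire_wheel []
  spray_can []
  offcut []
  driver []
{'time': 1.65, 'q': array([-0.9714,  0.3847,  0.0079, -0.    , -1.194 , -0.2586]), 'qd': array([-0.0006, -0.0009,  0.0017,  0.0008,  0.0014, -0.001 ]), 'joint_torque': array([  0.0003, -39.0456,  18.7617,   4.2243,   0.0155,  -0.    ]), 'position': array([ 0.2089, -0.589 ,  0.2336]), 'ee_rot': array([-0.1696,  0.9855, -0.    ,  0.    ]), 'wrist_force': array([-0.1195,  0.5785,  0.8206]), 'ft_torque': array([-0.0193,  0.0411, -0.0059]), 'gripper_force': 0.0, 'width': 0.08713638531638297}
```

Run:
```python
import cv2
a=cv2.imread("pics/scene0.png")[190:370,180:420]
b=cv2.imread("pics/side0.png")[110:260,250:450]
cv2.imwrite("pics/sc.png",cv2.resize(a,(800,600),interpolation=cv2.INTER_CUBIC))
cv2.imwrite("pics/si.png",cv2.resize(b,(800,600),interpolation=cv2.INTER_CUBIC))
```

```text
(no output)
```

View pics/scene0.png

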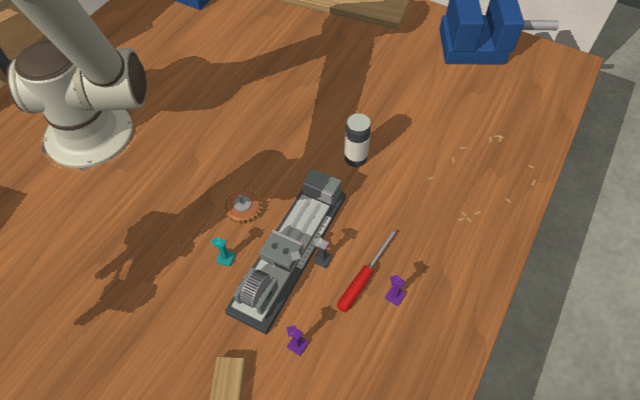

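View pics/sc.png

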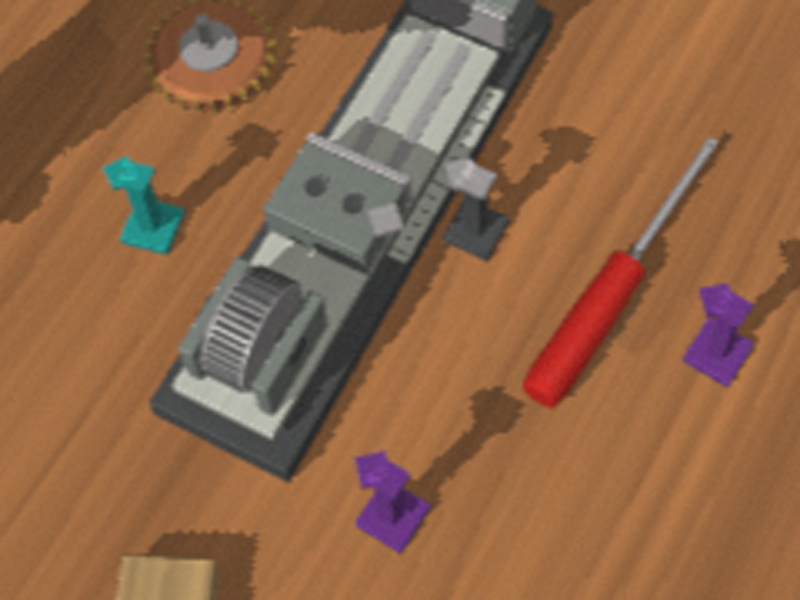

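View pics/si.png

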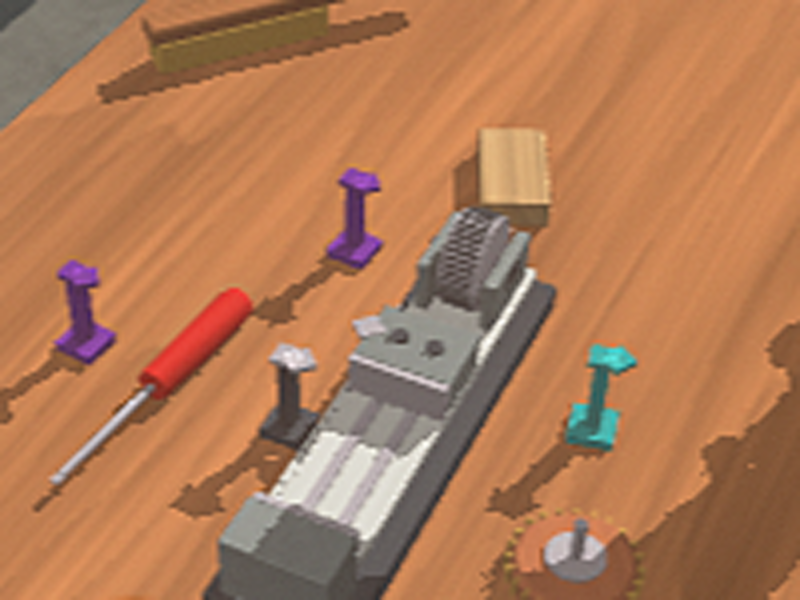

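The gauge mark candidates in the scene picture are:
- steel blade on a dark post at (315,237)
- purple posts at (287,327) and (390,276)
- turquoise post at (212,240)

I choose the steel one. The crops show it beside the bed's -y flank with its blade pointing at the bed, and it appears at about (322,199) in the side view. The pointer is at scene (302,255), so about 45 mm of travel is needed. The jig's +x is roughly world +y, and the wheel top is at about (0.579, -0.162).

I'll move over to the wheel, high up.

Emit:
apply_moves(targets=[-16.2,8.7,2.0,0,3,-16.2,8.7,2.0,0,3,-16.2,8.7,2.0,0,3,-16.2,8.7,2.0,0,3,-16.2,8.7,2.0,0,3])

```text
time: 2.15
position: [0.3771, -0.4035, 0.2067]
ee_rot: [-0.169, 0.986, -0.0, 0.0]
wrist_force: [1.3, -0.3, 0.1]
width: 0.0556
gripper_force: 0.0
```

Emit:
apply_moves(targets=[-8.9,4.8,1.1,0,3,-8.9,4.8,1.1,0,3,-8.9,4.8,1.1,0,3,-8.9,4.8,1.1,0,3,-8.9,4.8,1.1,0,3])

```text
time: 2.65
position: [0.544, -0.219, 0.1796]
ee_rot: [-0.17, 0.985, -0.0, 0.0]
wrist_force: [0.5, -0.6, 0.0]
width: 0.0152
gripper_force: 0.0
```

Emit:
apply_moves(targets=[0,0,0,0.15,3,0,0,0,0.3,3,0,0,0,0.45,3,0,0,0,0.6,3,0,0,0,0.75,3])

```text
time: 3.15
position: [0.5428, -0.2206, 0.1795]
ee_rot: [0.206, 0.979, -0.0, 0.0]
wrist_force: [0.3, 0.9, 0.1]
width: 0.0029
gripper_force: 0.0
```

Emit:
apply_moves(targets=[0,0,0,0.15,3,0,0,0,0.3,3,0,0,0,0.45,3,0,0,0,0.6,3,0,0,0,0.75,3])

```text
time: 3.65
position: [0.5428, -0.2207, 0.1795]
ee_rot: [0.55, 0.835, 0.0, 0.0]
wrist_force: [1.2, 0.6, -0.2]
width: 0.0031
gripper_force: 0.0
```

Emit:
apply_moves(targets=[0,0,0,0.15,3,0,0,0,0.3,3,0,0,0,0.38,3,0,0,0,0.38,3,0,0,0,0.38,3])

```text
time: 4.15
position: [0.5427, -0.2207, 0.1795]
ee_rot: [0.695, 0.719, 0.0, 0.0]
wrist_force: [0.4, 0.2, 0.9]
width: 0.0029
gripper_force: 0.0
```

Run:
```python
from h import *
np.set_printoptions(precision=4,suppress=True)
o=observe(); print(o["time"],o["position"],R.from_quat(o["ee_rot"]).as_matrix()[:,0],o["q"],o["width"])
s=viewer.snapshot("wrist"); save(s,"w1.png")
for t in ("wheel_top","wheel","jaw","jaw_pointer","mark","jig"):
    print(" ",t,[(np.round(r["point"],4),round(r["conf"],2),proj(s,r["point"]).round()) for r in models.tip_of(s,t)][:2])
```

```text
4.15 [ 0.5427 -0.2207  0.1795] [-0.0334  0.9994 -0.    ] [-0.11    0.3621 -0.1697  0.     -1.039  -2.9982] 0.0028851694921529156
  wheel_top [(array([ 0.578 , -0.1601,  0.1026]), 0.55, array([370., 131.]))]
  wheel [(array([ 0.5785, -0.1583,  0.0664]), 0.93, array([363., 127.]))]
  jaw [(array([ 0.5752, -0.074 ,  0.0367]), 0.97, array([362.,  30.])), (array([ 0.6203, -0.0697,  0.0667]), 0.61, array([424.,  15.]))]
  jaw_pointer [(array([ 0.6193, -0.0678,  0.0686]), 0.65, array([423.,  12.]))]
  mark [(array([ 0.6669, -0.1924,  0.0655]), 0.89, array([457., 169.])), (array([ 0.4507, -0.1225,  0.07  ]), 0.69, array([214.,  77.]))]
  jig [(array([ 0.5735, -0.0393, -0.0034]), 0.89, array([357.,   4.])), (array([ 0.5748, -0.1587,  0.0628]), 0.37, array([359., 127.]))]
```

View pics/w1.png

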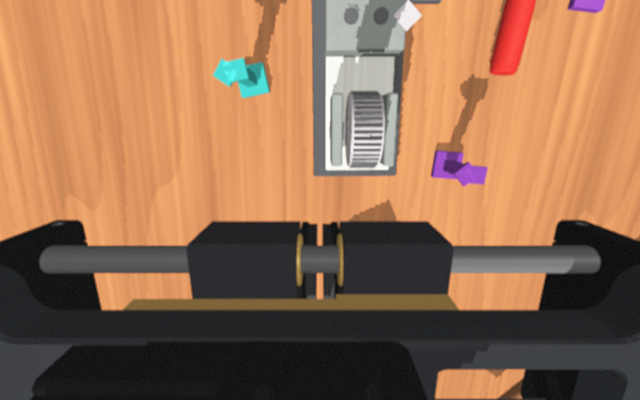

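The view shows the wheel at (365,130), the jaw above it and the steel pointer at (405,15). The fingers are aligned with the bed. I'll go to the start of the stroke, above the wheel.

Emit:
apply_moves(targets=[1.38,1.28,0.5,0,3,1.38,1.28,1.8,0,3,1.38,1.28,1.8,0,3,1.38,1.28,1.8,0,3])

```text
time: 4.9
position: [0.5795, -0.1782, 0.1251]
ee_rot: [0.695, 0.719, -0.001, -0.001]
wrist_force: [0.3, -0.6, 0.3]
width: 0.0033
gripper_force: 0.0
```

Run:
```python
from h import *
np.set_printoptions(precision=4,suppress=True)
o=observe(); print(o["time"],o["position"],R.from_quat(o["ee_rot"]).as_matrix()[:,0],o["q"],o["wrist_force"])
s=viewer.snapshot("wrist"); save(s,"w2.png")
for t in ("wheel_top","wheel","jaw","jaw_pointer","mark","jig"):
    print(" ",t,[(np.round(r["point"],4),round(r["conf"],2),proj(s,r["point"]).round()) for r in models.tip_of(s,t)][:2])
```

```text
4.9 [ 0.5795 -0.1782  0.1251] [-0.0326  0.9995 -0.0005] [-0.0313  0.4486 -0.1834  0.0008 -0.9409 -3.0782] [ 0.275  -0.6344  0.3481]
  wheel_top [(array([ 0.5748, -0.1591,  0.1024]), 0.91, array([314., 201.]))]
  wheel [(array([ 0.5778, -0.1596,  0.0652]), 0.86, array([319., 188.]))]
  jaw [(array([ 0.5751, -0.0708,  0.0377]), 0.98, array([320.,  64.]))]
  jaw_pointer [(array([ 0.6191, -0.0726,  0.0675]), 0.84, array([387.,  61.]))]
  mark [(array([ 0.6664, -0.1889,  0.0688]), 0.95, array([435., 231.])), (array([ 0.4485, -0.1186,  0.0692]), 0.55, array([133., 125.]))]
  jig [(array([ 0.5795, -0.0412, -0.0032]), 0.73, array([326.,  36.]))]
```

View pics/w2.png

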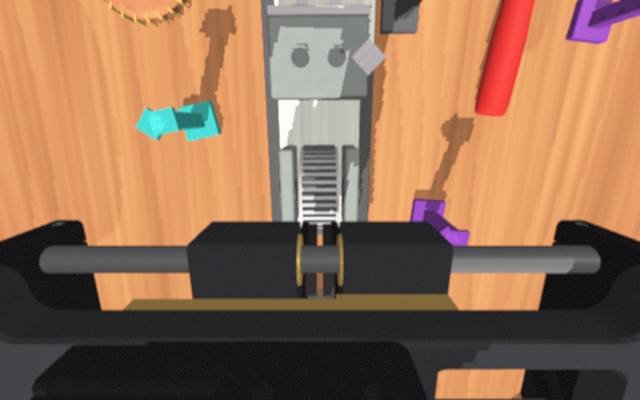

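The wheel at (320,185) is centred under the fingers, but joint 6 is close to its limit. I'll turn the tool back 8°, then press and stroke with force checks.

Emit:
apply_moves(targets=[0,0,0,-0.14,3,0,0,0,-0.14,3])

```text
time: 5.45
position: [0.5798, -0.1784, 0.1261]
ee_rot: [0.644, 0.765, 0.0, 0.0]
wrist_force: [-0.1, 0.3, -0.9]
width: 0.0029
gripper_force: 0.0
```

Emit:
apply_moves(targets=[0,0,0.35,0,3,0,0,0.55,0,3,0,0,0.68,0,3,0,0,0.68,0,3])

```text
time: 5.85
position: [0.5795, -0.1781, 0.1051]
ee_rot: [0.644, 0.765, -0.001, -0.0]
wrist_force: [-0.9, 0.7, 6.4]
width: 0.0027
gripper_force: 2.6
```

Emit:
apply_moves(targets=[0.25,0.03,0,0,3,0.55,0.08,0,0,3,0.85,0.12,0,0,3,1.12,0.155,0,0,3,1.12,0.155,0,0,3])

```text
time: 6.35
position: [0.5782, -0.1436, 0.1058]
ee_rot: [0.644, 0.765, -0.0, -0.0]
wrist_force: [-2.5, 2.1, 5.5]
width: 0.0033
gripper_force: 3.0
```

Emit:
apply_moves(targets=[0,0,-0.5,0,3,0,0,-0.5,0,3,-1.12,-0.155,-0.5,0,3,-1.12,-0.155,-0.5,0,3,-1.12,-0.155,-0.5,0,3])

```text
time: 6.85
position: [0.5793, -0.1786, 0.1191]
ee_rot: [0.645, 0.764, -0.0, -0.001]
wrist_force: [-0.1, 0.0, -0.4]
width: 0.0031
gripper_force: 0.0
```

```bash
cat > m.py <<'E'
from h import *
np.set_printoptions(precision=4,suppress=True)
o=observe(); print(o["time"],o["position"],o["q"][5])
u=np.array([-.035,.999,0])
for n in ("scene","side","wrist"):
    s=viewer.snapshot(n)
    P={}
    for t in ("jaw_pointer","mark","jaw"):
        r=[x for x in models.tip_of(s,t) if np.linalg.norm(x["point"][:2]-np.array([.60,-.03]))<.07]
        P[t]=r[0]["point"] if r else None
        print(n,t,P[t], r[0]["conf"] if r else "", proj(s,P[t]) if r else "")
    if P["mark"] is not None and P["jaw_pointer"] is not None: print("  gap",1e3*u@(np.array(P["mark"])-P["jaw_pointer"]))
E
python3 m.py
```

```text
6.85 [ 0.5793 -0.1786  0.1191] -2.9392673265956466
scene jaw_pointer [0.6156, -0.0539, 0.069] 0.66 [302.9202 250.5793]
scene mark [0.6172, -0.0197, 0.0687] 0.83 [312.6764 237.0823]
scene jaw [0.5721, -0.0586, 0.0375] 0.73 [283.0206 250.2405]
  gap 34.10980000000001
side jaw_pointer [0.6187, -0.0589, 0.0685] 0.75 [336.4301 191.5818]
side mark [0.6181, -0.0248, 0.0655] 0.74 [330.126  200.9128]
side jaw [0.5727, -0.0541, 0.0359] 0.74 [351.4939 208.1153]
  gap 34.08690000000001
wrist jaw_pointer [0.6161, -0.0617, 0.0676] 0.63 [408.5219  53.7301]
wrist mark None  
wrist jaw [0.573, -0.0595, 0.0347] 0.67 [339.1707  49.3328]
```

The stroke moved the jaw about 10 mm, leaving a gap of about 34 mm. I'll do two more strokes.

Emit:
apply_moves(targets=[0,0,0.5,0,3,0,0,0.5,0,3,0.3,0.04,0.5,0,3,0.6,0.08,0.5,0,3,0.9,0.12,0.5,0,3])

```text
time: 7.95
position: [0.5797, -0.1512, 0.1071]
ee_rot: [0.644, 0.765, 0.0, 0.001]
wrist_force: [-0.8, -1.5, 4.1]
width: 0.0032
gripper_force: 2.6
```

Emit:
apply_moves(targets=[0.22,0.035,0,0,3,0.22,0.035,0,0,3,0.22,0.035,-0.5,0,3,0.22,0.035,-0.5,0,3,-0.9,-0.12,-0.5,0,3])

```text
time: 8.45
position: [0.5797, -0.176, 0.1199]
ee_rot: [0.642, 0.766, 0.0, -0.0]
wrist_force: [0.8, -0.3, 0.6]
width: 0.0035
gripper_force: 0.0
```

Emit:
apply_moves(targets=[0,0,0,0,3,0,0,0.5,0,3,0,0,0.5,0,3,0.3,0.04,0.5,0,3,0.6,0.08,0.5,0,3])

```text
time: 8.95
position: [0.5794, -0.1605, 0.1064]
ee_rot: [0.644, 0.765, -0.0, 0.001]
wrist_force: [-1.5, -1.0, 6.1]
width: 0.0029
gripper_force: 3.2
```

Emit:
apply_moves(targets=[0.3,0.04,0,0,3,0.52,0.075,0,0,3,0.52,0.075,0,0,3,0.52,0.075,-0.5,0,3,0.52,0.075,-0.5,0,3])

```text
time: 9.45
position: [0.5793, -0.1438, 0.1214]
ee_rot: [0.644, 0.765, 0.001, 0.001]
wrist_force: [0.8, 0.0, -0.2]
width: 0.0029
gripper_force: 0.0
```

Emit:
apply_moves(targets=[-1.12,-0.155,0,0,3,-1.12,-0.155,0,0,3,-1.12,-0.155,0,0,3])

```text
time: 9.75
position: [0.579, -0.1784, 0.1191]
ee_rot: [0.645, 0.765, -0.0, -0.001]
wrist_force: [0.6, 0.1, -0.2]
width: 0.003
gripper_force: 0.0
```

```bash
python3 m.py
```

```text
9.75 [ 0.579  -0.1784  0.1191] -2.939062693539916
scene jaw_pointer [0.6167, -0.0319, 0.0713] 0.94 [309.2322 241.2391]
scene mark [0.6175, -0.0192, 0.0653] 0.61 [312.9748 237.805 ]
scene jaw [0.5707, -0.0367, 0.0402] 0.79 [288.1408 240.6303]
  gap 12.659299999999998
side jaw_pointer [0.6158, -0.0314, 0.0695] 0.71 [332.226  198.4226]
side mark None  
side jaw [0.5752, -0.0329, 0.0385] 0.68 [346.8118 212.405 ]
wrist jaw_pointer [0.617, -0.0366, 0.0689] 0.83 [420.8543   9.3306]
wrist mark None  
wrist jaw [0.5708, -0.0372, 0.0376] 0.78 [342.3858  13.814 ]
```

About 12 mm is left. I'll do one shorter stroke of 26 mm of rim, then measure finely.

Emit:
apply_moves(targets=[0,0,0.5,0,3,0,0,0.5,0,3,0.3,0.04,0.5,0,3,0.6,0.08,0.5,0,3,0.86,0.118,0.5,0,3])

```text
time: 10.85
position: [0.5798, -0.1523, 0.107]
ee_rot: [0.644, 0.765, 0.0, 0.001]
wrist_force: [-0.3, -1.1, 5.4]
width: 0.003
gripper_force: 2.7
```

Emit:
apply_moves(targets=[0,0,0,0,3,0,0,-0.5,0,3,0,0,-0.5,0,3,1.4,0.2,-1.5,0,3,1.4,0.2,-2.0,0,3])

```text
time: 11.35
position: [0.5777, -0.1073, 0.1661]
ee_rot: [0.643, 0.766, 0.0, -0.0]
wrist_force: [0.6, -0.2, 1.3]
width: 0.003
gripper_force: 0.0
```

Emit:
apply_moves(targets=[0,0,0,0,3,0,0,0,0,3])

```text
time: 11.55
position: [0.5771, -0.1095, 0.1645]
ee_rot: [0.644, 0.765, -0.0, -0.0]
wrist_force: [-0.6, -0.8, -0.6]
width: 0.0029
gripper_force: 0.0
```

```bash
python3 m.py
python3 - <<'E'
from h import *
s=viewer.snapshot("wrist"); save(s,"w3.png",(340,0,540,150),4)
s=viewer.snapshot("scene"); save(s,"s3.png",(280,215,340,260),10)
E
```

```text
11.55 [ 0.5771 -0.1095  0.1645] -3.0575283540940648
scene jaw_pointer None  
scene mark [0.619, -0.0181, 0.0691] 0.94 [313.9047 236.7409]
scene jaw [0.5707, -0.0271, 0.0391] 0.62 [290.6891 237.1577]
side jaw_pointer [0.6177, -0.0272, 0.0703] 0.86 [330.7351 198.982 ]
side mark [0.6228, -0.0281, 0.0678] 0.7 [329.0981 198.7848]
side jaw [0.5734, -0.0266, 0.0365] 0.57 [346.2791 214.8259]
  gap -1.0776000000000012
wrist jaw_pointer [0.6179, -0.028, 0.0687] 0.58 [387.3976 111.5803]
wrist mark [0.6251, -0.0211, 0.0683] 0.71 [397.9662 104.3963]
wrist jaw [0.573, -0.0286, 0.0364] 0.78 [331.1534 104.4538]
  gap 6.641100000000001
```

View pics/w3.png

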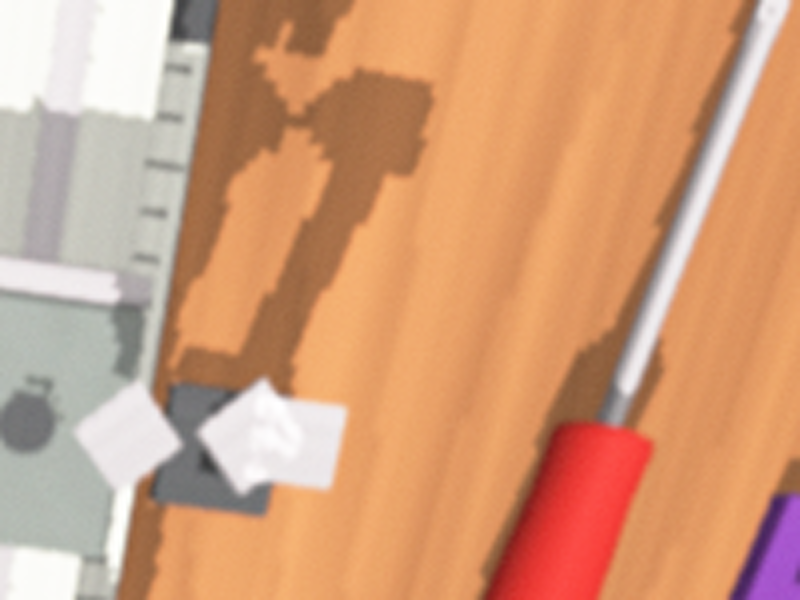

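The crop shows the pointer tip at (183,442) and the mark tip at (198,433), so they are nearly opposite. I'll convert that to millimetres.

Run:
```python
from h import *
s=viewer.snapshot("wrist")
p=atz(s,385.75,110.5,.068); m=atz(s,389.5,108.25,.068)
print(p,m,1e3*(m-p))
# jig yaw from bed-plate edge in crop: flank strip edge (208,45)->(118,600)
a=atz(s,340+208/4,45/4,.02); b=atz(s,340+118/4,150,.02); d=a-b; print(np.degrees(np.arctan2(d[1],d[0])))
for y in (90,91,92,93): 
    u=np.array([np.cos(np.radians(y)),np.sin(np.radians(y)),0]); print(y,1e3*u@(m-p))
g=cv2.cvtColor(s["img"],cv2.COLOR_RGB2GRAY)
print(g[100:120,375:402])
```

```text
[ 0.6169575  -0.02701921  0.068     ] [ 0.61955501 -0.02478985  0.068     ] [ 2.59750708e+00  2.22936483e+00 -2.77555756e-14]
93.02024252103737
90 2.2293648318278474
91 2.1836925395188023
92 2.1373550733083153
93 2.0903665480374745
[[237 233 220 175 139 124  99  88 107 116 115 115 115 115 117 116 116 111
  103  96  98 112 141 182 215 233 237]
 [233 234 229 208 168 130  93  90 109 117 117 116 117 114 117 116 114 104
   89  94 119 160 199 224 234 237 237]
 [233 233 234 228 194 137  95  94 112 118 120 119 120 117 120 116 113 102
   97 120 169 211 232 235 238 238 236]
 [232 234 234 234 220 170 114 101 112 118 115 117 117 119 119 117 118 120
  140 171 213 233 238 237 236 237 236]
 [233 235 235 236 231 204 155 116 109 115 116 116 114 115 114 117 138 168
  195 221 232 237 237 237 237 235 235]
 [233 235 235 235 235 229 195 145 117 112 112 114 114 113 115 137 176 214
  230 234 236 236 237 236 234 233 233]
 [234 235 235 234 233 234 224 180 135 115 114 113 113 118 137 173 212 232
  236 238 237 237 236 234 232 232 232]
 [234 234 234 233 234 234 231 213 170 131 114 111 115 126 161 207 234 238
  2
[... 692 characters left out ...]
 234 234 234 232 237]
 [233 233 232 234 231 227 201 164 135 115 113 114 115 117 102  81  72 112
  172 219 233 234 234 234 233 231 235]
 [231 234 234 228 206 185 156 130 115 114 113 117 115 113 101  77  61  82
  132 190 226 232 234 233 232 232 236]
 [233 235 228 196 154 134 121 114 114 112 115 114 114 111 100  74  63  70
   97 148 200 227 232 233 232 235 241]
 [231 227 199 151 109 109 112 113 114 118 115 116 113 114  99  88  77  74
   77 116 165 210 230 232 233 237 246]
 [214 195 163 116  92 108 116 117 115 118 113 116 117 114 107 101  98  98
   90 101 137 181 219 232 233 239 246]
 [174 147 126  97  93 109 118 114 116 114 118 116 117 118 113 115 110 113
  110 108 121 156 198 227 233 236 241]]
```

It is about 2.2 mm short, so about 7 mm of rim is needed. I'll do one small final stroke.

Emit:
apply_moves(targets=[-1.83,-0.25,0.4,0,3,-1.83,-0.25,1.0,0,3,-1.83,-0.25,1.5,0,3,-1.83,-0.25,1.5,0,3,-1.83,-0.25,1.5,0,3])

```text
time: 12.8
position: [0.5798, -0.1651, 0.1203]
ee_rot: [0.644, 0.765, -0.0, 0.0]
wrist_force: [-0.0, -0.8, 0.1]
width: 0.003
gripper_force: 0.0
```

Emit:
apply_moves(targets=[0,0,0.5,0,3,0,0,0.5,0,3,0.12,0.016,0.5,0,3,0.23,0.032,0.5,0,3,0.23,0.032,0.5,0,3])

```text
time: 13.3
position: [0.5811, -0.1577, 0.1072]
ee_rot: [0.643, 0.766, 0.001, 0.002]
wrist_force: [1.2, 0.7, 4.8]
width: 0.0032
gripper_force: 2.6
```

Emit:
apply_moves(targets=[0,0,-0.5,0,3,0,0,-0.5,0,3,1.6,0.22,-1.5,0,3,1.6,0.22,-2.0,0,3,1.6,0.22,-2.0,0,3])

```text
time: 13.8
position: [0.5788, -0.1084, 0.1671]
ee_rot: [0.643, 0.766, 0.001, 0.001]
wrist_force: [1.5, -0.0, 0.1]
width: 0.0028
gripper_force: 0.0
```

Emit:
apply_moves(targets=[0,0,0,0,3,0,0,0,0,3])

```text
time: 14.0
position: [0.5766, -0.11, 0.1635]
ee_rot: [0.644, 0.765, -0.001, -0.001]
wrist_force: [0.0, -0.4, -1.0]
width: 0.0027
gripper_force: 0.0
```

Run:
```python
from h import *
s=viewer.snapshot("wrist"); save(s,"w4.png",(340,50,440,125),8); np.savez("s4.npz",**{k:v for k,v in s.items()})
o=observe(); print(o["time"],o["position"],o["wrist_force"])
```

```text
14.05 [ 0.5766846  -0.11011673  0.16348168] [ 0.31109037 -0.55359061  0.37488093]
```

View pics/w4.png

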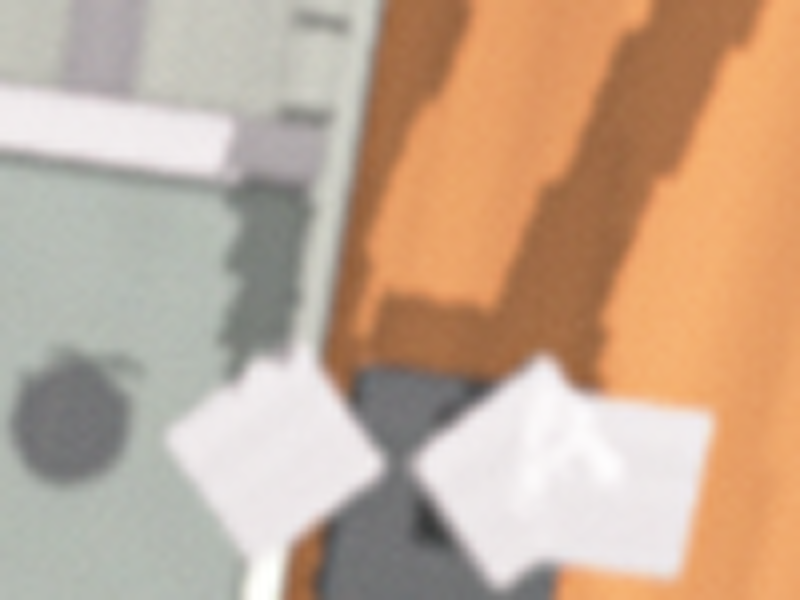

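In this view the pointer tip is at (387,464) and the mark tip at (412,463). Allowing for the view's tilt, they are within about 0.5 mm. I'll take the hand up and hand the job in.

Emit:
apply_moves(targets=[0,0,-1,0,3,0,0,-2,0,3,0,0,-2,0,3,0,0,-2,0,3,0,0,-2,0,3])

```text
time: 14.55
position: [0.5767, -0.1099, 0.2232]
ee_rot: [0.644, 0.765, -0.001, -0.001]
wrist_force: [0.5, -0.1, -0.9]
width: 0.0026
gripper_force: 0.0
```

```bash
python3 -c "
from cell import ctrl
print(ctrl.finish_job())"
```

```text
the job is handed in; nothing more can be done
None
```

I closed the jaw using the wheel only; by my last camera measurement its pointer is within about 0.5 mm of the gauge mark. I then lifted the hand clear and handed the job in at about 14.6 s; no verdict came back.

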